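Set a spring board holder to half open

TASK

Set the wider of the two spring-jaw board holders half open, ready for a circuit board: with the fingertips, push the front face of its black thumb tab, away from the fixed jaw, until the slide is past the stop pin and the pin pops up, then back away and let the spring return the slide until it rests latched against the pin. Only push: do not pinch the tab or touch its back face. Leave the narrower holder shut, and do not move or lift the battery, glue stick, breadboard or tape dispenser.

Things in the scene. Friction and masses are not known exactly. Their poses are not given: they have to be found in the camera images.
- wide_holder: Board holder fixed to the table, the wider of two: 100 mm jaws on a grey base 120 mm wide, 12 thick. Origin on the table; x = opening direction, level. Along x, mm: base -95 to 135; fixed jaw -90 to -76, 40 high; slide when shut -70 to 10, its top 34 high (front lip 40); black upright thumb tab across the slide -16 to -4, 94 wide, top 66 high; spring barrels 62 to 134, 36 high.
- wide_push (a point): Centre of the front face of the wider holder's thumb tab, 53 mm above the table; it moves with the slide. The face is upright, 94 mm wide, from 34 to 66 mm above the table, and looks along the holder's -x; push it towards the holder's +x. The tab is 12 mm thick; its opposite (back) face is not to be touched.
- wide_slide (a joint): Travel of the wider holder's slide, m: 0 = shut (spring rest), 0.028 = half open, latched against the stop pin, 0.050 = end stop. The spring pushes it shut with 3 N at 0, rising to 8 N at 0.050; let go short of the pin it goes back to 0.
- wide_pin (a joint): Rise of the wider holder's steel stop pin, m: a 10 mm round pin in the base, 47 mm in front (-x) of the holder's origin and 30 mm to its +y side. About 0 = held down under the slide, 0.011 = fully up. It springs up by itself once the slide is past 0.028 (fully clear at about 0.029), and then blocks the slide's return.
- narrow_holder: Board holder fixed to the table, the narrower of two: 60 mm jaws on a grey base 80 mm wide, 12 thick. Origin on the table; x = opening direction, level. Along x, mm: base -95 to 135; fixed jaw -90 to -76, 40 high; slide when shut -70 to 10, its top 34 high (front lip 40); black upright thumb tab across the slide -16 to -4, 54 wide, top 66 high; spring barrels 62 to 134, 36 high. To be left alone.
- narrow_slide (a joint): Travel of the narrower holder's slide, m: 0 = shut, where it must stay; same spring, pin and travel as the wider one.
- battery_mid (a point): Centre of a loose block battery standing upright, 17 x 26 mm, 47 mm tall, black and copper. Bystander.
- gluestick_mid (a point): Centre of a loose upright glue stick, 28 mm diameter, 92 mm tall, white with orange cap. Bystander.
- breadboard_mid (a point): Centre of a loose white breadboard lying flat, 55 x 165 x 9 mm. Bystander.
- tape_mid (a point): 20 mm above the middle of the foot of a loose blue tape dispenser, 45 x 130 mm, 66 mm tall. Bystander.

How it is judged:
By the outcome, as a careful person would: the job done as asked, in the order asked, and still so for the second after the job is handed in, with the robot touching nothing.
It also fails if it takes over 35 s, if anything falls off the work surface, if the arm or the gripper's body presses on something with over 40 N, if the wrist force passes 120 N, or if a joint passes its speed limit or range.

ROBOT

A 6-joint arm with a two-finger parallel gripper is mounted at the origin on the work surface. World frame = base frame: x ahead of the robot, y to its left, z up, the work surface at z = 0. Lengths are in m, angles in rad, forces in N, time in s.
With the tool pointing down it reaches from about 0.375 to 0.75 m from the base axis. Payload 9 kg.
Tool frame: the origin (TCP) lies midway between the tips of the shut fingers; the grasp point (between the pads) lies 19 mm behind it; z points along the fingers, y is the line along which they close (so a half turn about z gives the same grasp; the last joint's range is limited). The gripper opens to 85 mm and grips with 20 to 120 N. Pads are 22 mm wide; open, the fingers measure 114 mm over their backs; the gripper's body (76 mm by 85 mm) begins 54 mm behind the grasp point. The pads swing forward as they close: fully open they stand 13 mm farther back than shut.
Start: joints at [0.889, 0.104, 0.097, 1.564, 0, 1.353], TCP at [0.268, 0.537, 0.231] pointing down, gripper open.
Joint ranges: [-2.99, 2.99], [-0.84, 1.86], [-1.1, 1.16], [-1.84, 2.11], [-1.51, 1.56], [-3.14, 3.14]. Speed limits (rad/s): [2.22, 2.22, 2.57, 3.14, 3.14, 3.14].

INTERFACE

Orientations are given as a unit quaternion [x, y, z, w].
In Python, from workcell import readout, snapshot, calibration, ticket gives the robot as it stands.
- The arm moves only by the shell command python3 -m handwheel 'ROWS' [OPENING] [FORCE]. ROWS is JSON, a list of rows, each a list of 4 numbers: the shift along the tool's x, y, z in mm, then the turn about the tool's z in degrees. A call has 1 to 20 rows; each row shifts and turns the commanded pose from where the row before left it, along the tool's axes as they then stand; what a row does not reach is not made up. A row lasts 1/12 s, in which the tool goes at most 41.7 mm and 7.16 degrees, less where a joint would pass 70% of its speed; a pose out of reach is approached as far as the arm can. A call with a gripper value outside its range is refused whole. OPENING is the finger opening in mm, from 0 to 85.4, set as the call begins (- or left out, the last holds). The fingers move at their own pace and stop on an object; FORCE is the grip in N (left out, the last holds). Time passes only in rows, so rows that do not move let the fingers close. It gives the time, the measured TCP pose, the force, the opening and the grip force at its end, in the units of the state.
- readout.get_obs(): the state, without advancing time (a new reading comes with each control period).
- snapshot(name): name is "side" or "top" or "wrist"; returns (picture, depth): 480x640x3 uint8, red, green, blue; 480x640 float32, m along the optical axis (not along the pixel's ray), 0 where there is no reading.
- calibration(name): a dict with "K" (3x3 intrinsics, pixels), "T" (4x4, takes a point from camera to world coordinates); the wrist camera has in their place "mount" (4x4, takes a point from camera to tool coordinates, whose origin is the TCP and whose axes are the flange's). Camera axes: x right, y down, z forward; pixel columns grow to the right and rows downward; lengths in m; the calibration is good to about 2 mm. A picture is of the moment at which its call begins: read the wrist's pose just before it. calibration takes no time and is no camera call.
- ticket.finish_job(): hands the job in; it is judged then, once.
The state is a dict: "t": time; "qpos": joint angles; "qvel": joint speeds; "joint_torque": joint torques, N m; "position": TCP position; "tool_rot": TCP orientation; "ft_force": force on the tool from outside, world axes, zero at the start; "ft_torque": the same for the moment, N m; "width": finger opening in m; "grasp_force": force on a finger pad.
Only numpy, scipy, OpenCV 4.12 (cv2) and the standard library are available. Lean on these libraries where they do the work, as an engineer would, in place of code of your own. Each camera call takes 0.05 s, during which the arm holds its last target. There are 200 camera calls.

## Working session

There is one attempt and no reset: what is moved stays moved. The work goes in short steps, Python scripts to look and compute and a shell command to move; the robot and the scene stay as the last step left them, time stands still between calls to the robot, and variables do not carry over. Pictures are saved under pics/ and viewed, at most 10 in all, crops included, and the job is handed in when it is done.

```bash
mkdir -p pics; python3 - <<'E'
from workcell import readout, snapshot, calibration
import cv2,numpy as np
p,d=snapshot("top"); cv2.imwrite("pics/top.png",p[:,:,::-1]); np.save("top.npy",d)
p,d=snapshot("side"); cv2.imwrite("pics/side.png",p[:,:,::-1])
o=readout.get_obs(); print(o["t"],o["position"],o["tool_rot"],o["width"],o["ft_force"])
E
```

```text
0.1 [0.26819642 0.53638527 0.23059136] [ 2.29840207e-01  9.73228193e-01 -5.38360691e-04 -2.73279829e-04] 0.08541555641732464 [0.18140007 0.20593139 0.59502859]
```

View pics/top.png

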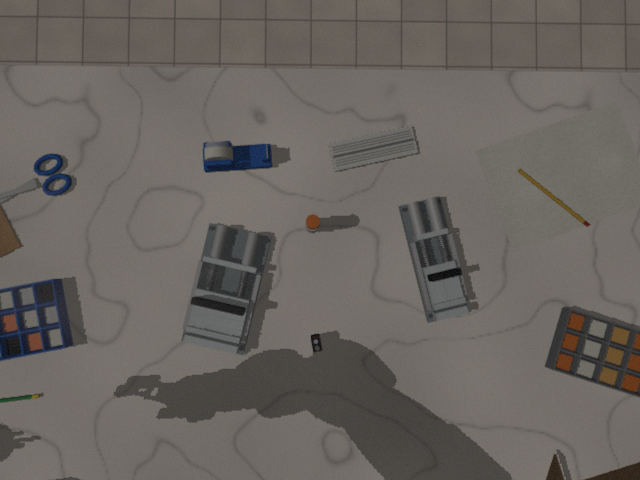

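View pics/side.png

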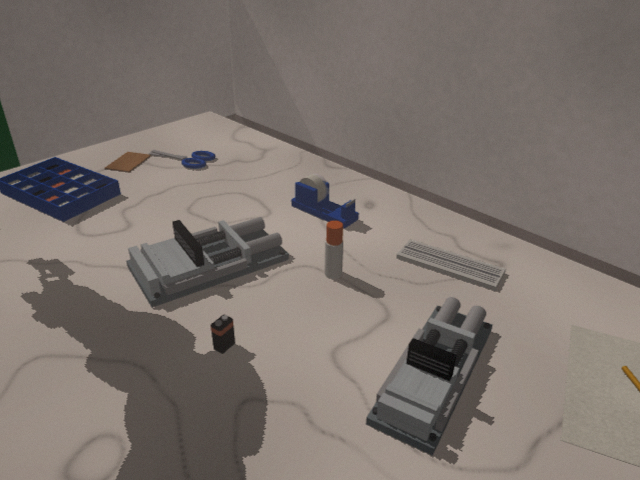

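The top view shows the wide holder at left, with its black tab near (218,305), and the narrow one at right near (445,273). The battery is at (316,343) and the glue stick at (313,222). Next I'll locate the wide holder's tab and base from depth.

```bash
cat > h.py <<'E'
import numpy as np,cv2
from workcell import readout, snapshot, calibration
from scipy.spatial.transform import Rotation as R
def cloud(d,K,T):
    v,u=np.mgrid[:d.shape[0],:d.shape[1]]
    c=np.stack([(u-K[0][2])/K[0][0]*d,(v-K[1][2])/K[1][1]*d,d],-1)
    T=np.array(T); return c@T[:3,:3].T+T[:3,3]
E
python3 - <<'E'
from h import *
c=calibration("top"); d=np.load("top.npy"); W=cloud(d,c["K"],c["T"])
for n,(u,v) in dict(battery=(316,343),glue=(313,222),tape=(240,156),bb=(374,148),tabn=(445,273)).items(): print(n,W[v,u].round(3))
s=np.zeros(d.shape,bool); s[215:360,175:275]=1
tab=W[s&(W[...,2]>.058)&(W[...,2]<.075)]
print("tab",len(tab),tab.mean(0)); r=cv2.minAreaRect(((tab[:,:2])*1000).astype(np.float32)); print(r)
hold=W[s&(W[...,2]>.007)]; r=cv2.minAreaRect((hold[:,:2]*1000).astype(np.float32)); print("hold",r)
o=readout.get_obs(); M=R.from_quat(o["tool_rot"]).as_matrix(); print(M.round(3))
E
```

```text
battery [ 0.419 -0.016  0.046]
glue [ 0.636 -0.008  0.09 ]
tape [0.767 0.131 0.019]
bb [ 0.787 -0.126  0.011]
tabn [ 0.548 -0.245  0.066]
tab 386 [0.48610938 0.16152399 0.0648286 ]
((485.8759460449219, 161.63345336914062), (93.55805969238281, 12.569068908691406), 77.3236312866211)
hold ((506.0882263183594, 117.19074249267578), (199.37510681152344, 230.3935089111328), 76.9328842163086)
[[-0.894  0.447 -0.001]
 [ 0.447  0.894 -0.001]
 [ 0.    -0.001 -1.   ]]
```

```bash
python3 -m handwheel '[[-14,-10,0,0],[-28,-20,0,0],[-28,-20,0,0],[-28,-20,0,0],[-28,-20,0,0],[-28,-20,0,0],[-28,-20,0,0],[-28,-20,0,0],[-28,-20,0,0],[-28,-20,0,0],[-28,-20,0,0],[-28,-20,0,0],[-14,-10,0,-4],[0,0,0,-5],[0,0,0,-5],[0,0,0,0],[0,0,0,0]]' 0
cat > m.py <<'E'
from h import *
import sys
o=readout.get_obs(); M=R.from_quat(o["tool_rot"]).as_matrix(); p,d=snapshot("wrist"); c=calibration("wrist")
print({k:np.round(o[k],4) for k in("t","position","width","ft_force")}); print(M.round(3))
cv2.imwrite(sys.argv[1],p[:,:,::-1])
T=np.eye(4);T[:3,:3]=M;T[:3,3]=o["position"]; W=cloud(d,c["K"],T@c["mount"])
np.save("w.npy",W)
e=R.from_euler("z",-12.7,degrees=True).as_matrix()
near=np.linalg.norm(W[...,:2]-[.486,.1615],axis=-1)<.09
tab=W[near&(W[...,2]>.056)&(W[...,2]<.072)&(d>0)]
print(len(tab),tab.mean(0),cv2.minAreaRect((tab[:,:2]*1000).astype(np.float32)))
L=(tab-o["position"])@M; print("tab in tool: x",np.percentile(L[:,0],[1,50,99]),"y",np.percentile(L[:,1],[1,50,99]),"z",np.median(L[:,2]))
E
python3 m.py pics/w1.png
```

```text
t: 1.52
position: [0.4614, 0.1717, 0.2311]
tool_rot: [0.111, 0.994, 0.0, -0.0]
ft_force: [-0.8, 1.1, 0.4]
width: 0.0001
grasp_force: 0.0
{'t': np.float64(1.5167), 'position': array([0.4614, 0.1717, 0.2311]), 'width': np.float64(0.0001), 'ft_force': array([-0.8252,  1.0664,  0.3844])}
[[-0.975  0.22  -0.   ]
 [ 0.22   0.975  0.   ]
 [ 0.    -0.    -1.   ]]
1979 [0.48548267 0.16363836 0.0648763 ] ((486.3691711425781, 163.43612670898438), (93.57565307617188, 13.509319305419922), 77.11473083496094)
tab in tool: x [-0.03266499 -0.0249252  -0.01989245] y [-0.04835429 -0.00249209  0.0433282 ] z 0.16493845329639864
```

View pics/w1.png

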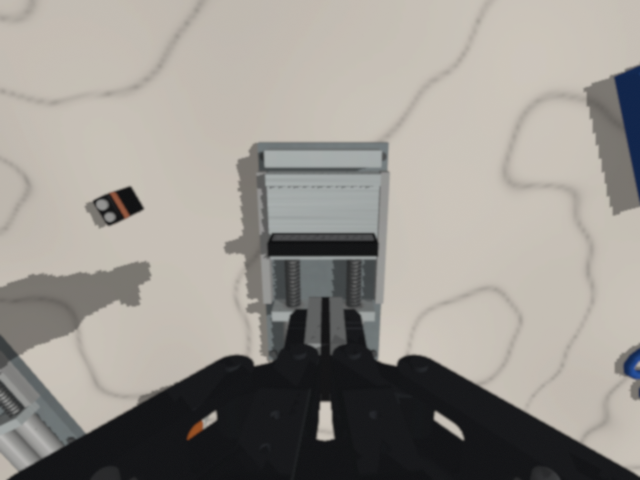

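The wrist view shows the wide holder aligned, with the tab at (323,245), the fixed jaw at the top and the fingers shut. The front face is 20 mm away in tool -x. I'll back off 12 mm, shift 2 mm in y, and descend to a tip height of about 45 mm.

```bash
python3 -m handwheel '[[6,-1,10,0],[6,-1,20,0],[0,0,30,0],[0,0,30,0],[0,0,30,0],[0,0,30,0],[0,0,20,0],[0,0,15,0],[0,0,0,0],[0,0,0,0]]' && python3 m.py pics/w2.png
```

```text
t: 2.4
position: [0.4487, 0.1726, 0.046]
tool_rot: [0.11, 0.994, -0.0, -0.001]
ft_force: [0.2, -0.3, -0.0]
width: 0.0001
grasp_force: 0.0
{'t': np.float64(2.4), 'position': array([0.4487, 0.1726, 0.046 ]), 'width': np.float64(0.0001), 'ft_force': array([ 0.1842, -0.3056, -0.0327])}
[[-0.976  0.219 -0.001]
 [ 0.219  0.976 -0.   ]
 [ 0.001 -0.    -1.   ]]
2258 [0.45343329 0.17099675 0.06460021] ((463.9442138671875, 165.4026336669922), (93.34293365478516, 56.64894104003906), 86.5259780883789)
tab in tool: x [-0.04349393  0.00706798  0.011613  ] y [-0.04649379 -0.00037188  0.04562901] z -0.019597495609604824
```

View pics/w2.png

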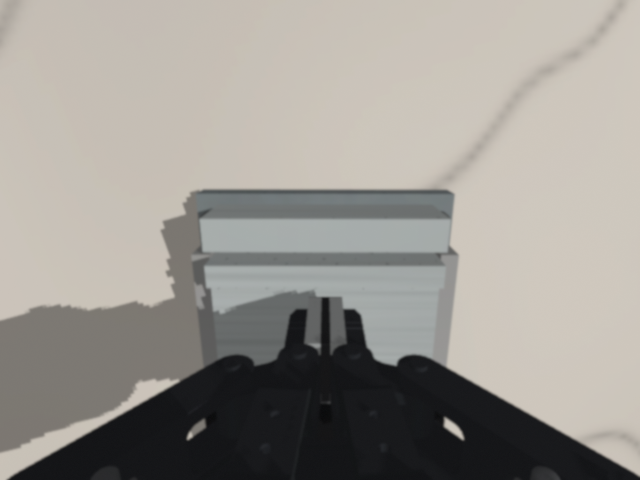

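The fingers are down in front of the tab, centred and over the slide. The tab is hidden behind them. Now I'll push.

```bash
python3 -m handwheel '[[-5,0,0,0],[-5,0,0,0],[-4,0,0,0],[-4,0,0,0],[-4,0,0,0],[-4,0,0,0],[0,0,0,0]]'; python3 -m handwheel '[[-4,0,0,0],[-4,0,0,0],[-4,0,0,0],[-4,0,0,0],[-4,0,0,0],[-4,0,0,0],[-2,0,0,0],[0,0,0,0],[0,0,0,0]]'; python3 - <<'E'
from h import *
d=[]
p,d=snapshot("side"); cv2.imwrite("pics/s2.png",cv2.resize(p[190:320,100:310,::-1],None,fx=3.5,fy=3.5))
p,d=snapshot("top"); c=calibration("top"); W=cloud(d,c["K"],c["T"])
L=(W-[.4864,.163,0])@R.from_euler("z",-12.8,degrees=True).as_matrix()
m=(abs(L[...,1])<.05)&(abs(L[...,0])<.09)&(abs(W[...,2]-.065)<.004)
for s in(-1,1):
    q=L[m&(s*L[...,1]>.025)]; print(s,len(q),np.percentile(q[:,0],[5,50,95]))
E
```

```text
t: 3.03
position: [0.4751, 0.1666, 0.0463]
tool_rot: [0.11, 0.994, 0.0, -0.0]
ft_force: [-2.9, 0.4, 1.7]
width: 0.0002
grasp_force: 1.2
t: 3.78
position: [0.4994, 0.1611, 0.0461]
tool_rot: [0.109, 0.994, -0.0, -0.001]
ft_force: [-6.1, 0.5, 3.4]
width: 0.0002
grasp_force: 3.0
-1 92 [0.02396287 0.02949681 0.03504529]Traceback (most recent call last):
  File "<stdin>", line 8, in <module>
    return _quantile_unchecked(
        a, q, axis, out, overwrite_input, method, keepdims, weights)
    return _ureduce(a,
                    func=_quantile_ureduce_func,
    ...<5 lines>...
                    overwrite_input=overwrite_input,
                    method=method)
    r = func(a, **kwargs)
    result = _quantile(arr,
                       quantiles=q,
    ...<2 lines>...
                       out=out,
                       weights=wgt)
    slices_having_nans = np.isnan(arr[-1, ...])
                                  ~~~^^^^^^^^^
IndexError: index -1 is out of bounds for axis 0 with size 0
```

View pics/s2.png

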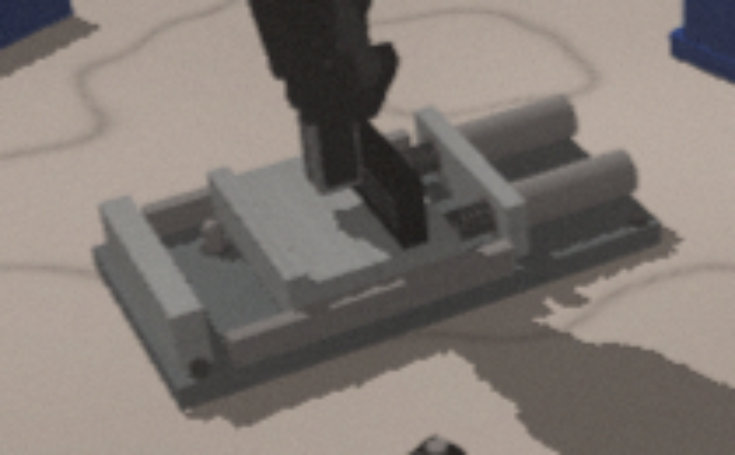

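The crop shows the slide pushed open by about 30 mm. The pin is already up at (212,235), in front of the slide lip. I'll push 3 mm more for margin, then back away slowly.

```bash
python3 -m handwheel '[[-2,0,0,0],[-1,0,0,0],[0,0,0,0],[0,0,0,0],[0,0,0,0]]'; python3 -m handwheel '[[2,0,0,0],[2,0,0,0],[2,0,0,0],[2,0,0,0],[2,0,0,0],[3,0,0,0],[4,0,0,0],[4,0,0,0],[0,0,0,0],[0,0,0,0]]'
```

```text
t: 4.3
position: [0.5022, 0.1605, 0.0461]
tool_rot: [0.109, 0.994, -0.0, -0.001]
ft_force: [-6.5, 0.5, 4.5]
width: -0.0002
grasp_force: 3.1
t: 5.13
position: [0.4825, 0.165, 0.0464]
tool_rot: [0.109, 0.994, 0.0, 0.0]
ft_force: [0.1, 0.3, 0.5]
width: 0.0001
grasp_force: 0.0
```

The force is zero, so the fingers are clear. Next I'll lift and check.

```bash
python3 -m handwheel '[[2,0,-10,0],[0,0,-30,0],[0,0,-30,0],[0,0,-30,0],[0,0,-30,0],[0,0,-20,0],[0,0,0,0],[0,0,0,0]]'; python3 m.py pics/w3.png | tail -1; python3 - <<'E'
from h import *
a=cv2.imread("pics/side.png")
p,d=snapshot("side"); b=p[:,:,::-1]; cv2.imwrite("pics/s3.png",cv2.resize(b,(800,600)))
W=np.load("w.npy"); L=(W-[.4864,.163,0])@R.from_euler("z",-12.8,degrees=True).as_matrix()
q=L[(abs(L[...,1])<.045)&(abs(L[...,0]-.03)<.04)&(abs(W[...,2]-.0645)<.003)]; print("tab travel mm",1000*np.percentile(q[:,0],[2,50,98]))
E
```

```text
t: 5.8
position: [0.4816, 0.1654, 0.1983]
tool_rot: [0.11, 0.994, 0.0, 0.002]
ft_force: [0.3, -0.3, -1.2]
width: 0.0003
grasp_force: 0.0
tab in tool: x [-0.03895119 -0.03074739 -0.02598023] y [-0.04705098 -0.00150375  0.04478859] z 0.13229054755899983
tab travel mm [21.99458653 27.28122557 34.0218478 ]
```

View pics/s3.png

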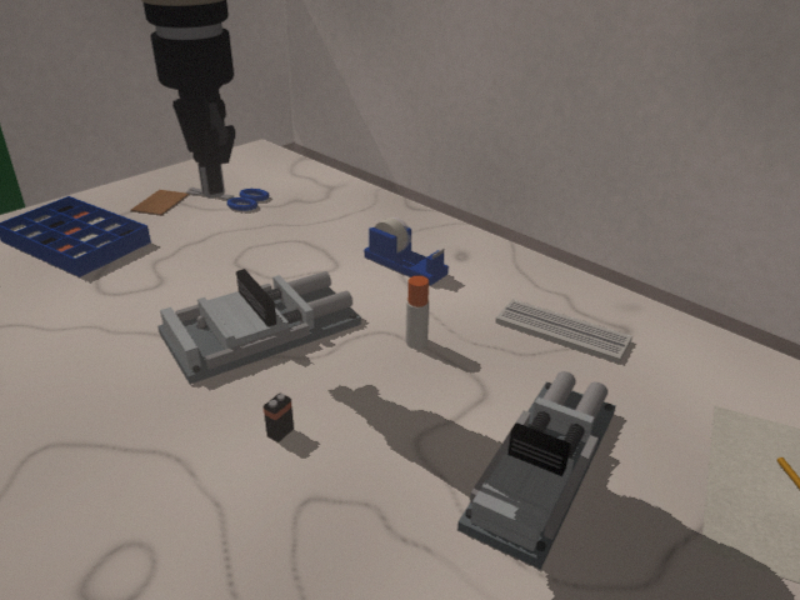

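View pics/w3.png

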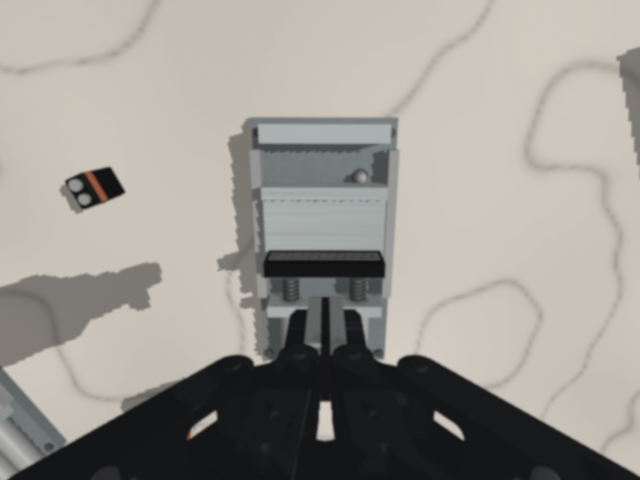

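The wide slide rests against the raised pin at (361,177) in the wrist view, and the tab has travelled about 28 mm. In the side view the narrow holder is shut and the bystanders have not moved. I'm handing the job in.

```bash
python3 -c "
from workcell import ticket; print(ticket.finish_job())"
```

```text
the job is handed in; nothing more can be done
None
```

The wide holder is latched half open against its raised pin (measured travel about 28 mm), the narrow holder is still shut, the bystanders look unmoved, and the job is handed in.

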